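# Lock the sample cases and slide them into the dock

## Robot

A 6-joint arm with a two-finger parallel gripper is mounted at the origin on a cart in front of the work surface, level with it; the furniture and walls round the work are solid. World frame = base frame: x ahead of the robot, y to its left, z up, the work surface at z = 0. Lengths are in m, angles in rad, forces in N, time in s.
With the tool pointing down it reaches from about 0.3 to 0.875 m from the base axis. Payload 6.4 kg.
Tool frame: the origin (TCP) lies between the finger pads; the fingertips stand 25 mm ahead of it and the grasp point (between the pads) lies 6 mm ahead of it; z points along the fingers, y is the line along which they close (so a half turn about z gives the same grasp; the last joint's range is limited). The gripper opens to 85 mm and grips with 20 to 120 N. Pads are 22 mm wide; open, the fingers measure 114 mm over their backs; the gripper's body (76 mm by 85 mm) begins 54 mm behind the grasp point. The pads swing forward as they close: fully open they stand 13 mm farther back than shut.
Start: joints at [-1.529, 0.181, 1.607, -0, 1.354, -0.206], TCP at [0.141, -0.557, 0.256] pointing down, gripper open.
Joint ranges: [-2.99, 2.99], [-0.89, 2.07], [0.3, 2.58], [-1.14, 4.28], [0, 2.63], [-3.12, 3.12]. Speed limits (rad/s): [2.57, 2.57, 3.01, 3.14, 3.14, 3.14].

## Interface

Orientations are given as a unit quaternion [w, x, y, z].
In Python, from bench import ctrl gives the robot as it stands.
- The arm moves only by the tool servo_tool, never from a script. Its argument "series" is text: rows parted by semicolons, each of 7 numbers parted by spaces: the gripper command: -1 is fully open, 1 is shut, values between are in proportion, then the shift along the tool's x, y, z in m, then the turn, a rotation vector about the tool's x, y, z in degrees. A call has 1 to 12 rows; each row is the pose to reach, as a shift and turn from the pose commanded when the call began, along the tool's axes at that moment; what a row does not reach only later rows make up. A row lasts 1/12 s, in which the tool goes at most 41.7 mm and 7.16 degrees, less where a joint would pass 70% of its speed; a pose out of reach is approached as far as the arm can. A call with a gripper value outside its range is refused whole. The fingers move at their own pace and stop on an object; the grip force is fixed at half the most. Time passes only in rows, so rows that repeat a pose let the fingers close. It gives the time, the measured TCP pose, the force, the opening and the grip force at its end, in the units of the state.
- ctrl.get_obs(): the state, without advancing time (a new reading comes with each control period).
- ctrl.camera(name): name is "scene" or "top"; returns a dict with "img" (420x560x3 uint8, red, green, blue), "z_map" (420x560 float32, m along the optical axis (not along the pixel's ray), 0 where there is no reading), "fovy" (degrees; the focal length in pixels is half the picture's height over the tangent of half this angle, whatever the lens; pixels are square), "cx", "cy" (the principal point, pixels), "extrinsics" (4x4, takes a point from camera to world coordinates). Camera axes: x right, y down, z forward; pixel columns grow to the right and rows downward; lengths in m; the calibration is good to about 2 mm. A picture is of the moment at which its call begins.
- ctrl.hand_in(): hands the job in; it is judged then, once.
The state is a dict: "time_s": time; "q": joint angles; "dq": joint speeds; "joint_efforts": joint torques, N m; "eef_pos": TCP position; "eef_rot": TCP orientation; "wrist_force": force on the tool from outside, world axes, zero at the start; "torque": the same for the moment, N m; "opening": opening from 0.0 (shut) to 1.0 (fully open); "grasp_force": force on a finger pad.
Only numpy, scipy, OpenCV 4.12 (cv2) and the standard library are available. Lean on these libraries where they do the work, as an engineer would, in place of code of your own. Each camera call takes 0.05 s, during which the arm holds its last target. There are 200 camera calls.

## Task

Lock and store every sample case on the worktop: push its end stud fully in (the bench stop on the left is there to push it against), then turn the case a quarter and push it sideways, side stud leading, into the storage dock until the side stud is fully in too; the first goes to the back wall and the others up against it. Every case must end wholly inside the dock, lying across it, with both studs fully in. Slide the cases on the table without lifting or tipping them, do not press the studs with the gripper, and leave the other things where they are.

Things in the scene. Friction and masses are not known exactly. Their poses are not given: they have to be found in the camera images.
- case1_mid (a point): centre (22.5 mm up) of sample case 1: flat closed aluminium box with grey lid, 120 x 64 x 45 mm, 0.4 to 0.65 kg. Own x: along its length, out of the end with the end stud; own y: out of the long side with the side stud; z up; the other two upright faces are plain. 2 or 3 cases exist; they start in a row at the back, 140 mm apart, end studs towards the robot, in any order
- end_stud1 (a joint): end stud of case 1: steel pin, 14 mm thick, in the middle of its end face, 20 mm above the table. 0 = stands 12 mm proud, 0.012 = pushed in flush (fully in). Slides at about 6 N and stays where it is pushed (no spring)
- side_stud1 (a joint): side stud of case 1: steel pin, 14 mm thick, in the middle of its side face, 20 mm above the table. 0 = stands 12 mm proud, 0.012 = pushed in flush (fully in). Slides at about 6 N and stays where it is pushed (no spring)
- case2_mid (a point): centre (22.5 mm up) of sample case 2: flat closed aluminium box with grey lid, 120 x 64 x 45 mm, 0.4 to 0.65 kg. Own x: along its length, out of the end with the end stud; own y: out of the long side with the side stud; z up; the other two upright faces are plain. 2 or 3 cases exist; they start in a row at the back, 140 mm apart, end studs towards the robot, in any order
- end_stud2 (a joint): end stud of case 2: steel pin, 14 mm thick, in the middle of its end face, 20 mm above the table. 0 = stands 12 mm proud, 0.012 = pushed in flush (fully in). Slides at about 6 N and stays where it is pushed (no spring)
- side_stud2 (a joint): side stud of case 2: steel pin, 14 mm thick, in the middle of its side face, 20 mm above the table. 0 = stands 12 mm proud, 0.012 = pushed in flush (fully in). Slides at about 6 N and stays where it is pushed (no spring)
- case3_mid (a point): centre (22.5 mm up) of sample case 3: flat closed aluminium box with grey lid, 120 x 64 x 45 mm, 0.4 to 0.65 kg. Own x: along its length, out of the end with the end stud; own y: out of the long side with the side stud; z up; the other two upright faces are plain. 2 or 3 cases exist; they start in a row at the back, 140 mm apart, end studs towards the robot, in any order
- end_stud3 (a joint): end stud of case 3: steel pin, 14 mm thick, in the middle of its end face, 20 mm above the table. 0 = stands 12 mm proud, 0.012 = pushed in flush (fully in). Slides at about 6 N and stays where it is pushed (no spring)
- side_stud3 (a joint): side stud of case 3: steel pin, 14 mm thick, in the middle of its side face, 20 mm above the table. 0 = stands 12 mm proud, 0.012 = pushed in flush (fully in). Slides at about 6 N and stays where it is pushed (no spring)
- dock: U of low dark steel walls fixed on the right, no floor. Origin: table level, centre of the inside, which runs from own x = -0.105 (open mouth) to +0.105 (back wall), own y +-0.066. Own +x is the way in, roughly to the robot's right; cases lie across it, length along own y; three fit. Side walls 10 mm thick, 22 high, flared outwards 30 mm before the mouth; back wall 34 high
- stop: steel bench stop fixed on the left. Origin: table level, under the middle of its flat upright pad (50 mm wide, 40 high); own +x points into the pad, roughly to the robot's left: push a case along +x against it. Its foot reaches 72 mm behind the pad
- oil_jar: bystander: white jar with blue cap, 66 mm wide, 91 high, behind the cases; origin at its underside
- timer: bystander: small white timer, 62 x 66 x 23 mm, right of the dock; origin at its underside
- calculator: bystander: dark pocket calculator 132 x 74 x 14 mm; origin at its underside
- marker: bystander: marker pen, 135 mm, left of the stop; origin at its underside
- die: bystander: steel pellet die, 45 mm wide, 38 high; origin at its underside
- spanner: bystander: spanner, 159 mm, near the front edge on the left; origin at its underside
- ring_tin: bystander: round tin, 66 mm wide, 21 high; origin at its underside
- tape_roll: bystander: roll of tape, 100 mm wide, 25 high; origin at its underside

How it is judged:
By the outcome, as a careful person would: the job done as asked, in the order asked, and still so for the second after the job is handed in, with the robot touching nothing.
Of case1, case2, case3 only 2 to 3 are there at a start; the rules pass over those that are not, and their reading is None.
At some moment in a run one of case1, case2, case3 may be knocked a few centimetres aside while the robot is not near it.
Once in a run the grip may slacken for a moment while it holds something.
It also fails if it takes over 210 s, if anything falls off the work surface, if the arm or the gripper's body presses on something with over 40 N, if the wrist force passes 120 N, or if a joint passes its speed limit or range.

## Working session

There is one attempt and no reset: what is moved stays moved. The work goes in short steps, Python scripts to look and compute and a tool call to move; the robot and the scene stay as the last step left them, time stands still between calls to the robot, and variables do not carry over. Pictures are saved under pics/ and viewed, at most 14 in all, crops included, and the job is handed in when it is done.

Besides the shell and the picture viewer there is one more tool, called by a JSON object that holds its "fn" and its "kwargs". servo_tool: Moves the arm, as the interface text tells. Its arguments: {"type":"object","properties":{"series":{"type":"string"}},"required":["series"]}

```bash
ls; mkdir -p pics; python3 - <<'E'
from bench import ctrl
import cv2,numpy as np
o=ctrl.get_obs();print({k:np.round(v,3) for k,v in o.items()})
for n in("scene","top"):
    c=ctrl.camera(n);cv2.imwrite(f"pics/{n}0.png",c["img"][:,:,::-1]);print(n,c["fovy"],c["cx"],c["cy"],c["extrinsics"].round(4).tolist())
    np.savez(f"pics/{n}0.npz",**c)
E
```

```text
pics
{'time_s': np.float64(0.0), 'q': array([-1.529,  0.182,  1.608,  0.   ,  1.354, -0.206]), 'dq': array([ 0.001, -0.001,  0.   , -0.001, -0.   , -0.001]), 'joint_efforts': array([ 0.0000e+00, -4.4488e+01, -3.5133e+01, -0.0000e+00,  9.0000e-03,
        0.0000e+00]), 'eef_pos': array([ 0.141, -0.557,  0.255]), 'eef_rot': array([-0.001,  0.992,  0.124,  0.   ]), 'wrist_force': array([ 0.484, -0.536, -0.048]), 'torque': array([0.025, 0.004, 0.002]), 'grasp_force': np.float64(0.0), 'opening': np.float64(1.001)}
scene 53.017051836998036 277.1608063749934 202.58786264669297 [[-0.9139, -0.225, 0.3379, 0.1171], [-0.4055, 0.5453, -0.7336, 0.9248], [-0.0192, -0.8075, -0.5896, 0.8243], [0.0, 0.0, 0.0, 1.0]]
top 53.09362974059888 280.62279573978253 210.26305854976366 [[-0.0083, -0.9837, 0.1796, 0.2731], [-1.0, 0.0082, -0.0015, -0.0229], [0.0001, -0.1796, -0.9837, 1.7202], [0.0, 0.0, 0.0, 1.0]]
```

View pics/top0.png

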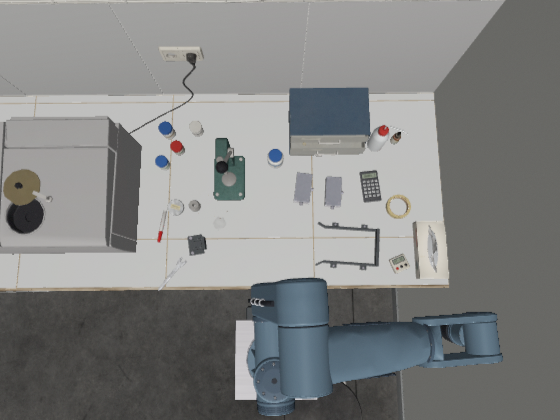

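View pics/scene0.png

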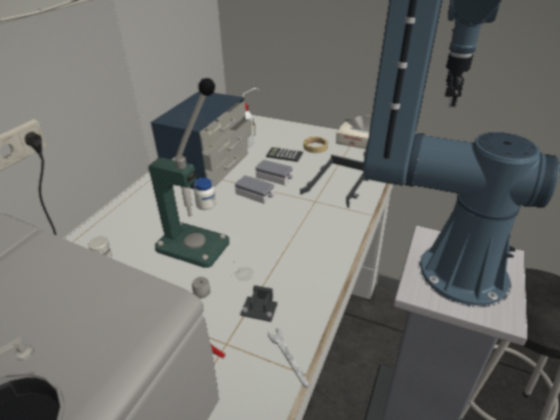

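The top view shows two cases at (303,188) and (333,191), the dock at (350,246) with its mouth to the left, and the stop at (197,244). The scene view agrees. Next I measure with depth.

```bash
cat > h.py <<'E'
import cv2,numpy as np
from bench import ctrl
def f(c): return 210/np.tan(np.radians(c["fovy"])/2)
def pts(c):
    v,u=np.mgrid[0:420,0:560];z=c["z_map"];F=f(c)
    P=np.stack([(u-c["cx"])/F*z,(v-c["cy"])/F*z,z,np.ones_like(z)],-1)
    return (P@np.asarray(c["extrinsics"]).T)[...,:3]
def ray(c,u,v,h):
    E=np.asarray(c["extrinsics"]);F=f(c)
    d=E[:3,:3]@np.array([(u-c["cx"])/F,(v-c["cy"])/F,1]);o=E[:3,3]
    return o+d*(h-o[2])/d[2]
def proj(c,p):
    q=np.linalg.inv(np.asarray(c["extrinsics"]))@np.append(p,1);F=f(c)
    return F*q[0]/q[2]+c["cx"],F*q[1]/q[2]+c["cy"]
def blobs(c,h0,h1,box):
    P=pts(c);m=(P[...,2]>h0)&(P[...,2]<h1)&(c["z_map"]>0)&(P[...,0]>box[0])&(P[...,0]<box[1])&(P[...,1]>box[2])&(P[...,1]<box[3])
    n,l,s,_=cv2.connectedComponentsWithStats(m.astype(np.uint8))
    for i in range(1,n):
        if s[i,4]<12: continue
        q=P[l==i];r=cv2.minAreaRect((q[:,:2]*1000).astype(np.float32))
        print(s[i],"z",np.median(q[:,2]).round(3),"c",np.round(r[0],0),"sz",np.round(r[1],0),"a",round(r[2],1),"ctr",q[:,:2].mean(0).round(3))
E
python3 - <<'E'
from h import *
T=dict(np.load("pics/top0.npz"));S=dict(np.load("pics/scene0.npz"))
for n,c in(("top",T),("scene",S)):
    P=pts(c);print(n);m=(abs(P[...,0]-.5)<.15)&(abs(P[...,1])<.3)&(abs(P[...,2])<.01)
    print("table z",np.median(P[m][:,2]),np.std(P[m][:,2]))
    print("lids");blobs(c,.038,.052,(.35,.85,-.5,.3))
    print("low");blobs(c,.012,.038,(.25,.85,-.55,.4))
a=cv2.resize(T["img"][155:285,170:390],None,fx=3.6,fy=3.6,interpolation=cv2.INTER_CUBIC)
cv2.imwrite("pics/a.png",a[:,:,::-1])
b=np.hstack([cv2.resize(S["img"][140:240,220:390],(510,300),interpolation=cv2.INTER_CUBIC),cv2.resize(S["img"][270:330,225:283],(290,300),interpolation=cv2.INTER_CUBIC)])
cv2.imwrite("pics/b.png",b[:,:,::-1])
E
```

```text
top
table z -0.0006256565230355893 0.003908310526684803
lids
[294 173  18  30 404] z 0.045 c [ 675. -117.] sz [ 64. 119.] a 82.5 ctr [ 0.674 -0.116]
[325 177  17  29 414] z 0.045 c [ 658. -241.] sz [ 63. 121.] a 85.6 ctr [ 0.657 -0.241]
[201 237   4  12  25] z 0.041 c [451. 288.] sz [45. 11.] a 10.5 ctr [0.452 0.288]
low
[370 147  11   5  24] z 0.028 c [ 841. -423.] sz [41.  8.] a 81.0 ctr [ 0.841 -0.421]
[179 148   6   7  19] z 0.024 c [837. 387.] sz [ 8. 27.] a 48.7 ctr [0.837 0.388]
[290 154  25   2  28] z 0.02 c [ 823. -118.] sz [  5. 101.] a 0.8 ctr [ 0.823 -0.115]
[ 213  156   32   44 1056] z 0.022 c [725. 190.] sz [188. 129.] a 0.0 ctr [0.707 0.182]
[268 162  15   6  21] z 0.027 c [776.  -4.] sz [17. 59.] a 0.3 ctr [ 0.773 -0.   ]
[360 170  21  32 262] z 0.015 c [ 685. -399.] sz [129.  72.] a 7.0 ctr [ 0.687 -0.399]
[325 183   1  12  12] z 0.024 c [ 672. -210.] sz [ 1. 50.] a 87.4 ctr [ 0.673 -0.21 ]
[386 195  23  24 198] z 0.023 c [ 596. -505.] sz [97. 90.] a 0.4 ctr [ 0.595 -0.504]
[177 200   7  15  65] z 0.022 c [600. 387.] sz [24. 59.] a 87.9 ctr [0.601 0.389]
[189 200  11
[... 1817 characters left out ...]
] a 20.7 ctr [ 0.649 -0.214]
[346 174  18  31 123] z 0.02 c [ 372. -253.] sz [187.  19.] a 89.4 ctr [ 0.371 -0.25 ]
[235 185  40  16 256] z 0.024 c [670. -89.] sz [134.  61.] a 20.1 ctr [ 0.664 -0.091]
[195 195  21  13 132] z 0.025 c [791.  16.] sz [66. 37.] a 35.6 ctr [0.789 0.018]
[ 155  222   75   44 1908] z 0.022 c [728. 191.] sz [134. 189.] a 89.9 ctr [0.716 0.201]
[192 277  19  19 217] z 0.032 c [608. 334.] sz [43. 42.] a 28.9 ctr [0.605 0.339]
[250 288  23  23 268] z 0.029 c [450. 312.] sz [49. 48.] a 12.8 ctr [0.45  0.309]
[243 307   5   5  13] z 0.014 c [477. 346.] sz [ 9. 11.] a 47.6 ctr [0.477 0.346]
[267 312   5   4  12] z 0.013 c [417. 336.] sz [10.  8.] a 40.6 ctr [0.417 0.336]
```

View pics/a.png

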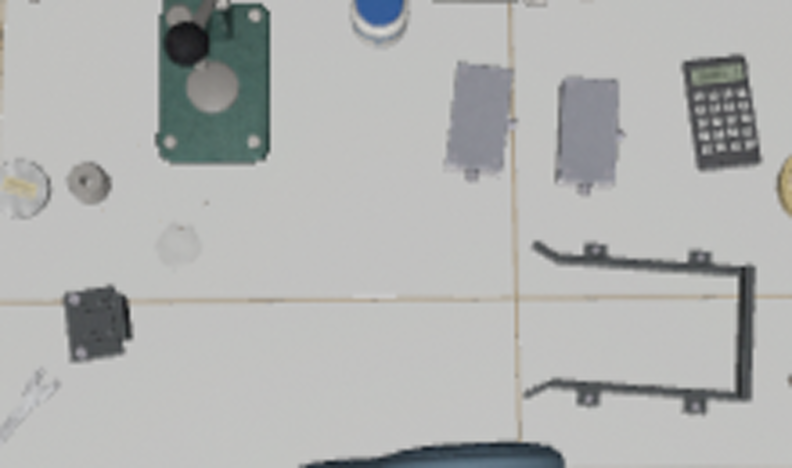

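View pics/b.png

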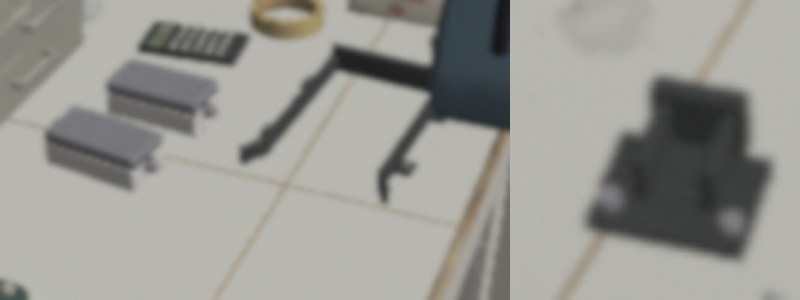

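The crops show both side studs to the right and both end studs towards the robot. The stop pad faces right at crop (128,315). The dock mouth is at crop x≈540, and its back wall is at x≈745. One round for the dock and stop poses, plus both moves worked out in tool axes.

```bash
python3 - <<'E'
from h import *
T=dict(np.load("pics/top0.npz"));S=dict(np.load("pics/scene0.npz"))
for n,c in(("top",T),("scene",S)):
    P=pts(c);g=c["img"].astype(int).sum(2)<270
    def sel(x0,x1,y0,y1,h0,h1):
        m=g&(P[...,0]>x0)&(P[...,0]<x1)&(P[...,1]>y0)&(P[...,1]<y1)&(P[...,2]>h0)&(P[...,2]<h1);return P[m]
    for nm,b in(("far wall",(.46,.53,-.375,-.21,.016,.026)),("near wall",(.33,.39,-.36,-.21,.016,.026)),("back",(.36,.49,-.43,-.38,.028,.04)),("pad top",(.41,.5,.26,.32,.035,.046))):
        q=sel(*b)
        if len(q)<8: print(n,nm,len(q));continue
        l=cv2.fitLine((q[:,:2]*1000).astype(np.float32),cv2.DIST_HUBER,0,.01,.01).ravel()
        print(n,nm,len(q),"dir",np.degrees(np.arctan2(l[1],l[0])).round(1),"pt",l[2:].round(0),"ext",q[:,:2].min(0).round(3),q[:,:2].max(0).round(3))
# cross-check by rays (top crop px/3.6+offset)
R=lambda x,y,h:ray(T,170+x/3.6,155+y/3.6,h)[:2].round(3)
print("back wall inner top corners",R(738,268,.034),R(736,398,.034)," mouth flare starts",R(558,265,.022),R(553,379,.022))
print("pad face",R(123,290,.04),R(131,338,.04),"dish",R(180,245,0),"flare tips",R(537,246,.022),R(527,395,.022))
E
```

```text
top far wall 48 dir 85.2 pt [ 509. -295.] ext [ 0.502 -0.373] [ 0.517 -0.219]
top near wall 40 dir 85.5 pt [ 367. -283.] ext [ 0.357 -0.358] [ 0.375 -0.211]
top back 82 dir -3.2 pt [ 426. -411.] ext [ 0.36  -0.419] [ 0.488 -0.4  ]
top pad top 37 dir 0.1 pt [452. 290.] ext [0.429 0.282] [0.473 0.316]
scene far wall 68 dir 85.5 pt [ 510. -293.] ext [ 0.501 -0.369] [ 0.522 -0.213]
scene near wall 54 dir 86.2 pt [ 369. -276.] ext [ 0.362 -0.346] [ 0.377 -0.212]
scene back 53 dir -4.1 pt [ 437. -407.] ext [ 0.38  -0.416] [ 0.49 -0.4 ]
scene pad top 77 dir 9.4 pt [454. 294.] ext [0.431 0.284] [0.475 0.32 ]
back wall inner top corners [ 0.499 -0.407] [ 0.354 -0.397]  mouth flare starts [ 0.506 -0.206] [ 0.377 -0.197]
pad face [0.479 0.283] [0.425 0.272] dish [0.535 0.226] flare tips [ 0.528 -0.183] [ 0.36  -0.167]
```

{"fn": "servo_tool", "kwargs": {"series": "-1 0 0 0 0 0 7;-1 0 0 0 0 0 14;-1 0 0 0 0 0 0"}}

```text
time_s: 0.35
eef_pos: [0.1411, -0.5571, 0.2557]
eef_rot: [-0.001, 0.998, 0.056, 0.0]
wrist_force: [0.2, -0.1, -0.6]
opening: 1.005
grasp_force: 0.0
```

```bash
cat >> h.py <<'E'
from scipy.spatial.transform import Rotation as Ro
def st():
    o=ctrl.get_obs();w,x,y,z=o["eef_rot"];R=Ro.from_quat([x,y,z,w]);return o,R
def go(x,y,z,psi,frm=None):
    "shift/turn in tool axes to TCP x,y,z with tool x at psi deg, pointing down; frm=(x,y,z,psi) or the measured pose"
    o,R=st();p=np.array(o["eef_pos"])
    if frm: p=np.array(frm[:3]);R=Ro.from_euler("ZX",[frm[3],180],degrees=True)
    Rt=Ro.from_euler("ZX",[psi,180],degrees=True)
    d=R.inv().apply(np.array([x,y,z])-p);r=(R.inv()*Rt).as_rotvec(degrees=True)
    print("shift",d.round(4),"turn",r.round(2),"dist",np.linalg.norm(d).round(3))
E
python3 -c "
from h import *
o,R=st();print(R.as_matrix()[:,0],o['q'],o['eef_pos'])
go(.712,-.120,.16,172.7)"
```

```text
[9.93821805e-01 1.10987428e-01 1.02012034e-04] [-1.52927941e+00  1.81273789e-01  1.60761870e+00  2.56993213e-05
  1.35380546e+00 -6.97052449e-02] [ 0.14105189 -0.55711306  0.25572258]
shift [ 0.6159 -0.3709  0.0962] turn [-0.0000e+00 -9.0000e-02 -1.6633e+02] dist 0.725
```

{"fn": "servo_tool", "kwargs": {"series": "-1 .616 -.371 .03 0 0 -166;-1 .616 -.371 .03 0 0 -166;-1 .616 -.371 .03 0 0 -166;-1 .616 -.371 .03 0 0 -166;-1 .616 -.371 .03 0 0 -166;-1 .616 -.371 .03 0 0 -166;-1 .616 -.371 .03 0 0 -166;-1 .616 -.371 .03 0 0 -166;-1 .616 -.371 .03 0 0 -166;-1 .616 -.371 .03 0 0 -166;-1 .616 -.371 .03 0 0 -166;-1 .616 -.371 .03 0 0 -166"}}

```text
time_s: 1.35
eef_pos: [0.5336, -0.2452, 0.235]
eef_rot: [-0.0, 0.684, 0.729, -0.0]
wrist_force: [0.5, -1.7, 0.1]
opening: 1.0
grasp_force: 0.0
```

```bash
python3 -c "
from h import *
go(.712,-.120,.16,172.7)"
```

```text
shift [0.1135 0.186  0.075 ] turn [-1.000e-02 -3.000e-02 -7.903e+01] dist 0.23
```

{"fn": "servo_tool", "kwargs": {"series": "-1 .113 .186 .07 0 0 -79;-1 .113 .186 .07 0 0 -79;-1 .113 .186 .07 0 0 -79;-1 .113 .186 .07 0 0 -79;-1 .113 .186 .07 0 0 -79;-1 .113 .186 .07 0 0 -79;-1 .113 .186 .07 0 0 -79;-1 .113 .186 .07 0 0 -79;-1 .113 .186 .07 0 0 -79;-1 .113 .186 .07 0 0 -79;-1 .113 .186 .07 0 0 -79;-1 .113 .186 .07 0 0 -79"}}

```text
time_s: 2.35
eef_pos: [0.7113, -0.1233, 0.1646]
eef_rot: [-0.001, 0.065, 0.998, 0.0]
wrist_force: [-0.1, 0.0, -0.3]
opening: 0.997
grasp_force: 0.0
```

```bash
python3 -c "
from h import *
T=ctrl.camera('top');blobs(T,.038,.052,(.55,.75,-.3,0));S=ctrl.camera('scene');blobs(S,.038,.052,(.55,.75,-.3,0));
go(.712,-.120,.035,172.7)
cv2.imwrite('pics/c.png',np.vstack([cv2.resize(T['img'][150:230,260:400],(700,400)),cv2.resize(S['img'][110:210,200:400],(700,350))[:200]])[:,:,::-1])"
```

```text
[297 173  15   8  65] z 0.045 c [ 726. -125.] sz [63. 22.] a 72.1 ctr [ 0.723 -0.127]
[325 177  17  29 411] z 0.045 c [ 658. -241.] sz [ 64. 121.] a 85.7 ctr [ 0.657 -0.24 ]
[256 160  37  17 354] z 0.044 c [ 662. -238.] sz [ 69. 121.] a 86.9 ctr [ 0.66  -0.234]
[235 175  39  20 423] z 0.044 c [ 679. -116.] sz [ 71. 121.] a 81.8 ctr [ 0.677 -0.111]
shift [-0.0003  0.0034  0.1299] turn [ 0.01 -0.05 -0.61] dist 0.13
```

{"fn": "servo_tool", "kwargs": {"series": "-1 0 .003 .035 0 0 -1;-1 0 .003 .07 0 0 -1;-1 0 .003 .1 0 0 -1;-1 0 .003 .12 0 0 -1;-1 0 .003 .134 0 0 -1;-1 0 .003 .134 0 0 -1;0 0 .003 .134 0 0 -1;1 0 .003 .134 0 0 -1;1 0 .003 .134 0 0 -1;1 0 .003 .134 0 0 -1;1 0 .003 .134 0 0 -1;1 0 .003 .134 0 0 -1"}}

```text
time_s: 3.45
eef_pos: [0.7136, -0.1211, 0.0338]
eef_rot: [0.002, 0.059, 0.998, -0.0]
wrist_force: [1.1, -1.1, 5.9]
opening: 0.74
grasp_force: 69.3
```

```bash
python3 -c "
from h import *
o,R=st();print(o['eef_pos'],o['wrist_force'],o['torque'],o['opening'],o['grasp_force'])
S=ctrl.camera('scene');blobs(S,.038,.052,(.55,.75,-.3,0))
go(.468,-.05,.031,172.7)
go(.468,.18,.031,100,(.468,-.05,.031,172.7))
"
```

```text
[ 0.71363493 -0.12105166  0.03382934] [ 1.14936107 -1.12389585  5.92150754] [ 0.05889736 -0.03084435 -0.08705639] 0.7399197269007678 69.31523323059082
[259 160  34  17 348] z 0.044 c [ 662. -238.] sz [ 71. 120.] a 88.1 ctr [ 0.658 -0.235]
[237 173  37  22 392] z 0.044 c [ 673. -119.] sz [111.  88.] a 1.8 ctr [ 0.672 -0.112]
shift [0.2522 0.0418 0.0018] turn [-0.04  0.22  0.58] dist 0.256
shift [0.0292 0.2281 0.    ] turn [-0.  -0.  72.7] dist 0.23
```

{"fn": "servo_tool", "kwargs": {"series": "1 .01 .001 -.001 0 0 0;1 .03 .004 -.001 0 0 0;1 .055 .009 -.001 0 0 0;1 .08 .013 -.001 0 0 0;1 .105 .017 -.001 0 0 0;1 .13 .021 -.001 0 0 0;1 .155 .026 -.001 0 0 0;1 .18 .03 -.001 0 0 0;1 .205 .034 -.001 0 0 0;1 .23 .038 -.001 0 0 0;1 .245 .041 -.001 0 0 0;1 .252 .042 -.001 0 0 0"}}

```text
time_s: 4.5
eef_pos: [0.4668, -0.0494, 0.0338]
eef_rot: [0.002, 0.058, 0.998, -0.0]
wrist_force: [3.5, -0.9, -0.5]
opening: 0.735
grasp_force: 69.1
```

```bash
python3 -c "
from h import *
o,R=st();print(o['wrist_force'],o['opening'],o['grasp_force'])
go(.471,.15,.0315,100)
"
```

```text
[ 3.46108809 -0.94770883 -0.53091988] 0.7347743767450229 69.14532423019409
shift [0.0191 0.1985 0.002 ] turn [ 0.09  0.21 73.31] dist 0.199
```

{"fn": "servo_tool", "kwargs": {"series": "1 .002 .01 0 0 0 3;1 .003 .025 0 0 0 9;1 .005 .045 0 0 0 15;1 .007 .065 0 0 0 22;1 .009 .085 0 0 0 29;1 .01 .105 0 0 0 36;1 .012 .125 0 0 0 43;1 .014 .145 0 0 0 50;1 .016 .165 0 0 0 57;1 .018 .18 0 0 0 64;1 .019 .192 0 0 0 70;1 .019 .198 0 0 0 73"}}

```text
time_s: 5.5
eef_pos: [0.4716, 0.1495, 0.0338]
eef_rot: [0.001, 0.642, 0.767, -0.001]
wrist_force: [-2.7, -9.1, 13.5]
opening: 0.742
grasp_force: 70.3
```

```bash
python3 -c "
from h import *
o,R=st();print(o['wrist_force'],o['opening'],o['grasp_force'])
T=ctrl.camera('top');blobs(T,.038,.052,(.35,.75,-.3,.34));S=ctrl.camera('scene');blobs(S,.038,.052,(.35,.75,-.3,.34))
go(.468,.1865,.0338,100)
cv2.imwrite('pics/d.png',np.hstack([cv2.resize(T['img'][205:275,170:270],(400,280),interpolation=2),cv2.resize(S['img'][230:330,210:330],(360,300),interpolation=2)[:280]])[:,:,::-1])"
```

```text
[-2.73801314 -9.12425639 13.50007018] 0.7415721391761768 70.26834726333618
[325 177  17  29 406] z 0.045 c [ 659. -241.] sz [ 63. 118.] a 86.0 ctr [ 0.657 -0.241]
[201 237   5  12  24] z 0.043 c [450. 287.] sz [45. 11.] a 13.1 ctr [0.451 0.287]
[217 242  17   8  89] z 0.045 c [439. 198.] sz [28. 64.] a 2.7 ctr [0.439 0.203]
[259 242  37  37 808] z 0.045 c [466. 184.] sz [ 88. 125.] a 8.0 ctr [0.465 0.19 ]
[197 277   9   4  18] z 0.039 c [615. 322.] sz [21. 11.] a 22.2 ctr [0.613 0.321]
[202 281   6   5  13] z 0.038 c [596. 330.] sz [11. 11.] a 69.0 ctr [0.597 0.33 ]
[253 285  20   7  69] z 0.04 c [455. 290.] sz [47. 11.] a 9.0 ctr [0.454 0.29 ]
shift [ 0.0363  0.0027 -0.    ] turn [0.06 0.01 0.26] dist 0.036
```

View pics/d.png

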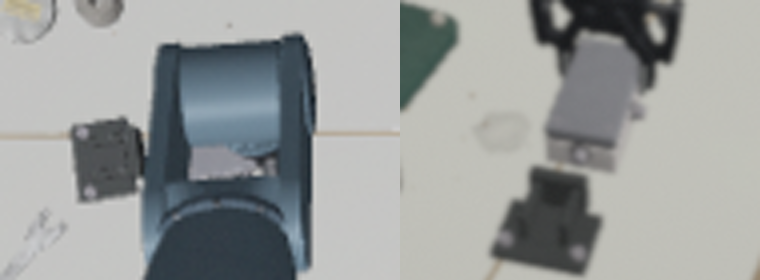

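The gripped case is lined up with the pad: its end stud is at (583,155), and the pad is at (560,185). I push slowly.

{"fn": "servo_tool", "kwargs": {"series": "1 .003 0 0 0 0 0;1 .008 0 0 0 0 0;1 .013 0 0 0 0 0;1 .017 .001 0 0 0 0;1 .02 .001 0 0 0 0;1 .023 .001 0 0 0 0;1 .025 .001 0 0 0 0;1 .027 .001 0 0 0 0;1 .028 .001 0 0 0 0;1 .029 .001 0 0 0 0;1 .03 .001 0 0 0 0;1 .03 .001 0 0 0 0"}}

```text
time_s: 6.6
eef_pos: [0.4682, 0.1781, 0.0338]
eef_rot: [0.002, 0.64, 0.768, 0.0]
wrist_force: [1.1, -7.2, 8.2]
opening: 0.741
grasp_force: 69.7
```

{"fn": "servo_tool", "kwargs": {"series": "1 .001 0 0 0 0 0;1 .002 0 0 0 0 0;1 .003 0 0 0 0 0;1 .004 0 0 0 0 0;1 .004 0 0 0 0 0"}}

```text
time_s: 7.02
eef_pos: [0.4677, 0.1812, 0.0338]
eef_rot: [0.002, 0.64, 0.768, -0.0]
wrist_force: [2.1, -12.2, 7.6]
opening: 0.736
grasp_force: 69.8
```

{"fn": "servo_tool", "kwargs": {"series": "1 .001 0 0 0 0 0;1 .002 0 0 0 0 0;1 .003 0 0 0 0 0;1 .003 0 0 0 0 0;1 .003 0 0 0 0 0"}}

```text
time_s: 7.43
eef_pos: [0.4672, 0.1841, 0.0338]
eef_rot: [0.002, 0.64, 0.768, -0.0]
wrist_force: [1.6, -11.5, 8.9]
opening: 0.737
grasp_force: 69.8
```

{"fn": "servo_tool", "kwargs": {"series": "1 .001 0 0 0 0 0;1 .002 0 0 0 0 0;1 .002 0 0 0 0 0;1 .002 0 0 0 0 0"}}

```text
time_s: 7.77
eef_pos: [0.4669, 0.1861, 0.0338]
eef_rot: [0.002, 0.64, 0.768, -0.0]
wrist_force: [2.5, -11.7, 8.4]
opening: 0.742
grasp_force: 69.8
```

{"fn": "servo_tool", "kwargs": {"series": "1 .001 0 0 0 0 0;1 .002 0 0 0 0 0;1 .002 0 0 0 0 0;1 .002 0 0 0 0 0"}}

```text
time_s: 8.1
eef_pos: [0.4665, 0.188, 0.0338]
eef_rot: [0.002, 0.64, 0.768, -0.0]
wrist_force: [2.6, -11.6, 7.9]
opening: 0.739
grasp_force: 69.8
```

{"fn": "servo_tool", "kwargs": {"series": "1 .001 0 0 0 0 0;1 .002 0 0 0 0 0;1 .002 0 0 0 0 0"}}

```text
time_s: 8.35
eef_pos: [0.4664, 0.1891, 0.0338]
eef_rot: [0.003, 0.64, 0.768, -0.001]
wrist_force: [2.2, -17.0, 9.9]
opening: 0.741
grasp_force: 69.8
```

{"fn": "servo_tool", "kwargs": {"series": "1 .001 0 0 0 0 0;1 .001 0 0 0 0 0;1 .001 0 0 0 0 0"}}

```text
time_s: 8.6
eef_pos: [0.4663, 0.1891, 0.0338]
eef_rot: [0.003, 0.64, 0.768, -0.002]
wrist_force: [2.1, -23.3, 10.4]
opening: 0.738
grasp_force: 69.9
```

{"fn": "servo_tool", "kwargs": {"series": "1 .001 0 0 0 0 0;1 .001 0 0 0 0 0;1 .001 0 0 0 0 0"}}

```text
time_s: 8.85
eef_pos: [0.4663, 0.1892, 0.0338]
eef_rot: [0.003, 0.64, 0.768, -0.002]
wrist_force: [1.7, -29.4, 10.5]
opening: 0.741
grasp_force: 70.0
```

{"fn": "servo_tool", "kwargs": {"series": "1 .001 0 0 0 0 0;1 .001 0 0 0 0 0;1 .001 0 0 0 0 0"}}

```text
time_s: 9.1
eef_pos: [0.4662, 0.1892, 0.0338]
eef_rot: [0.004, 0.641, 0.768, -0.003]
wrist_force: [1.7, -34.3, 10.8]
opening: 0.743
grasp_force: 70.2
```

```bash
python3 -c "
from h import *
o,R=st();print(o['wrist_force'],o['torque'],R.as_euler('ZYX',degrees=True))
S=ctrl.camera('scene')
cv2.imwrite('pics/e.png',cv2.resize(S['img'][225:325,220:320],(600,600),interpolation=2)[:,:,::-1])"
```

```text
[  1.72420539 -34.30072108  10.76186896] [-4.66092067 -0.36750042 -0.20686465] [100.33482562   0.52870528 179.9443008 ]
```

View pics/e.png

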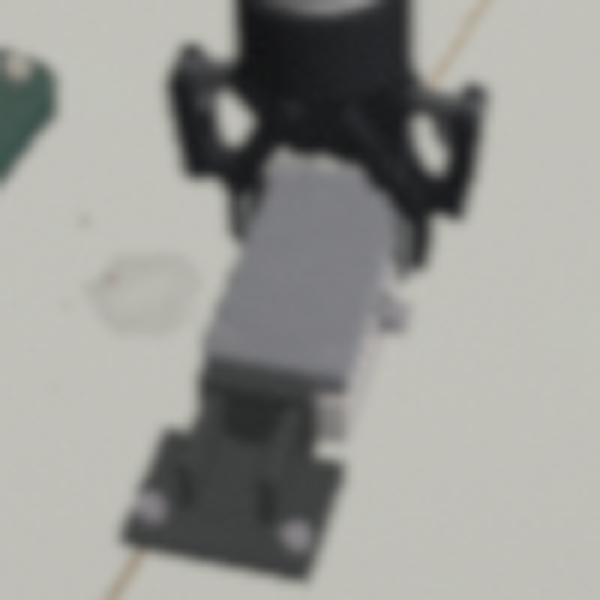

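The case face is flat against the pad, so the end stud is in. I back off, then turn towards the dock.

{"fn": "servo_tool", "kwargs": {"series": "1 -.005 0 0 0 0 0;1 -.015 0 0 0 0 0;1 -.03 0 0 0 0 0;1 -.045 0 0 0 0 0;1 -.058 0 0 0 0 0;1 -.064 0 0 0 0 0;1 -.064 0 0 0 0 0"}}

```text
time_s: 9.73
eef_pos: [0.4767, 0.1312, 0.0338]
eef_rot: [0.001, 0.641, 0.767, 0.001]
wrist_force: [0.7, -2.2, 8.4]
opening: 0.742
grasp_force: 69.8
```

```bash
python3 -c "
from h import *
o,R=st();print(o['wrist_force'],o['opening'],o['grasp_force'])
S=ctrl.camera('scene');blobs(S,.038,.052,(.35,.75,-.3,.34))
cv2.imwrite('pics/f.png',cv2.resize(S['img'][205:325,220:340],(600,600),interpolation=2)[:,:,::-1])
go(.488,-.102,.0338,175.6)"
```

```text
[ 0.67248837 -2.16044828  8.37004775] 0.7417697429053155 69.84472990036011
[260 238  37  34 772] z 0.045 c [471. 166.] sz [ 91. 123.] a 10.7 ctr [0.47  0.171]
[204 280   5   6  13] z 0.039 c [596. 329.] sz [ 9. 18.] a 14.8 ctr [0.595 0.328]
[253 285  20   7  66] z 0.04 c [454. 291.] sz [48. 14.] a 10.0 ctr [0.454 0.291]
shift [-2.315e-01 -3.040e-02  2.000e-04] turn [  0.08   0.13 -75.35] dist 0.233
```

View pics/f.png

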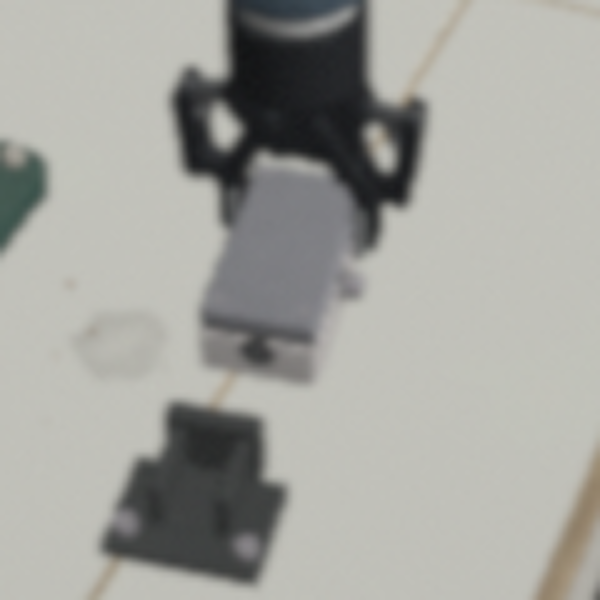

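The end stud no longer stands proud; it shows as a dark flush disc at (258,347). On to the dock mouth.

{"fn": "servo_tool", "kwargs": {"series": "1 -.01 -.001 0 0 0 -3;1 -.025 -.003 0 0 0 -9;1 -.048 -.006 0 0 0 -15;1 -.072 -.009 0 0 0 -22;1 -.096 -.012 0 0 0 -29;1 -.12 -.015 0 0 0 -36;1 -.144 -.018 0 0 0 -43;1 -.168 -.022 0 0 0 -50;1 -.192 -.025 0 0 0 -57;1 -.21 -.028 0 0 0 -64;1 -.225 -.03 0 0 0 -71;1 -.231 -.03 0 0 0 -75.3"}}

```text
time_s: 10.78
eef_pos: [0.4876, -0.1022, 0.0337]
eef_rot: [0.0, 0.036, 0.999, 0.0]
wrist_force: [-4.0, 6.9, 16.0]
opening: 0.74
grasp_force: 70.8
```

```bash
python3 -c "
from h import *
o,R=st();print(o['wrist_force'],o['opening'],o['grasp_force'])
T=ctrl.camera('top');blobs(T,.038,.052,(.35,.75,-.3,.34));S=ctrl.camera('scene');blobs(S,.038,.052,(.35,.75,-.3,.34))
cv2.imwrite('pics/g.png',np.hstack([cv2.resize(T['img'][160:280,270:390],(400,400),interpolation=2),cv2.resize(S['img'][140:260,230:350],(400,400),interpolation=2)])[:,:,::-1])
go(.471,-.318,.0338,175.6)"
```

```text
[-4.03862679  6.87637217 15.97134976] 0.7399210790628947 70.75804710388184
[325 177  17  29 415] z 0.045 c [ 659. -241.] sz [ 64. 123.] a 84.6 ctr [ 0.658 -0.24 ]
[292 236  16  11  62] z 0.046 c [ 453. -100.] sz [66. 30.] a 79.3 ctr [ 0.452 -0.107]
[256 160  37  17 356] z 0.044 c [ 662. -238.] sz [ 71. 120.] a 86.6 ctr [ 0.66  -0.235]
[298 191  40  22 437] z 0.045 c [444. -93.] sz [ 88. 101.] a 84.1 ctr [ 0.443 -0.095]
[194 277   8   6  14] z 0.039 c [619. 327.] sz [18. 14.] a 60.8 ctr [0.62  0.327]
[203 278   6   6  13] z 0.039 c [601. 323.] sz [ 8. 22.] a 62.5 ctr [0.599 0.324]
[253 285  20   7  68] z 0.04 c [455. 290.] sz [48. 13.] a 6.0 ctr [0.454 0.29 ]
shift [ 0.0008 -0.216   0.0003] turn [-0.09  0.1   0.1 ] dist 0.216
```

View pics/g.png

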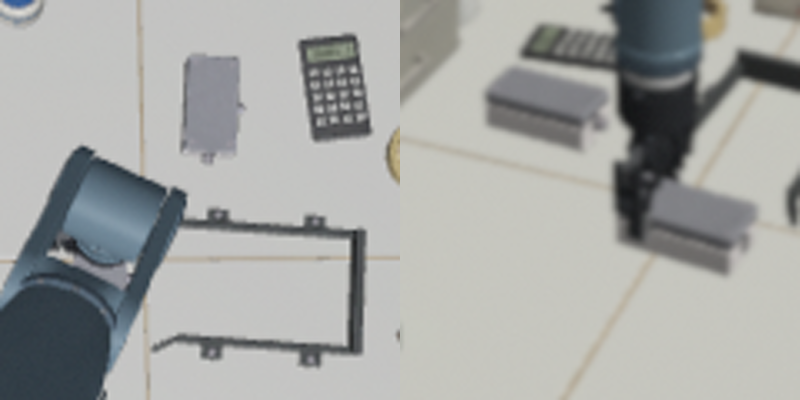

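```bash
cat >> h.py <<'E'
def lid(c,cx,cy,psi):
    "lid points in the frame of the expected case pose, mm; front/back/side edges"
    P=pts(c);a=np.radians(psi);d=P[...,:2]-[cx,cy]
    u=d@[np.cos(a),np.sin(a)]*1000;v=d@[-np.sin(a),np.cos(a)]*1000
    m=(abs(P[...,2]-.045)<.004)&(abs(u)<80)&(abs(v)<50)
    u,v=u[m],v[m]
    print(len(u),"u 1/99%",np.percentile(u,[1,99]).round(1),"v",np.percentile(v,[1,99]).round(1))
    f=[]
    for v0 in range(-26,27,8):
        k=abs(v-v0)<4
        if k.sum()>4: f.append((v0,round(float(u[k].max()),1),round(float(u[k].min()),1)))
    print(f)
E
python3 -c "
from h import *
for n in('scene','top'): lid(ctrl.camera(n),.453,-.099,175.6)
S=ctrl.camera('scene');lid(S,.660,-.240,175.5)
"
```

```text
398 u 1/99% [-50.   58.9] v [-42.8  35.5]
[(-26, 58.4, -25.6), (-18, 59.6, -27.9), (-10, 56.3, -32.3), (-2, 58.8, -47.3), (6, 59.9, -49.8), (14, 56.2, -37.0), (22, 59.8, -54.3)]
45 u 1/99% [-15.   17.5] v [-27.9  32. ]
[(6, 7.5, -5.3), (14, 10.9, -5.5), (22, 13.9, -5.7)]
320 u 1/99% [-59.8  56.4] v [-34.9  29.8]
[(-26, 58.1, -59.9), (-18, 54.4, -59.2), (-10, 53.1, -60.3), (-2, 54.1, -55.8), (6, 56.9, -58.9), (14, 55.4, -62.7), (22, 56.5, -60.7)]
```

{"fn": "servo_tool", "kwargs": {"series": "1 0 -.006 0 0 0 0;1 0 -.016 0 0 0 0;1 0 -.028 0 0 0 0;1 0 -.04 0 0 0 0;1 0 -.052 0 0 0 0;1 0 -.064 0 0 0 0;1 0 -.076 0 0 0 0;1 0 -.088 0 0 0 0;1 0 -.098 0 0 0 0;1 0 -.106 0 0 0 0;1 0 -.11 0 0 0 0;1 0 -.11 0 0 0 0"}}

```text
time_s: 12.03
eef_pos: [0.4794, -0.2112, 0.0338]
eef_rot: [0.001, 0.039, 0.999, -0.0]
wrist_force: [-0.5, 1.1, 9.2]
opening: 0.741
grasp_force: 70.0
```

{"fn": "servo_tool", "kwargs": {"series": "1 0 -.004 0 0 0 0;1 0 -.01 0 0 0 0;1 0 -.018 0 0 0 0;1 0 -.026 0 0 0 0;1 0 -.034 0 0 0 0;1 0 -.042 0 0 0 0;1 0 -.05 0 0 0 0;1 0 -.055 0 0 0 0;1 0 -.055 0 0 0 0"}}

```text
time_s: 12.78
eef_pos: [0.4751, -0.2661, 0.0338]
eef_rot: [0.001, 0.039, 0.999, -0.0]
wrist_force: [-1.3, 2.3, 10.0]
opening: 0.738
grasp_force: 69.9
```

```bash
python3 -c "
from h import *
o,R=st();print(o['eef_pos'],o['wrist_force'],o['torque'],R.as_euler('ZYX',degrees=True))
T=ctrl.camera('top');S=ctrl.camera('scene');blobs(S,.038,.052,(.35,.75,-.34,.34));lid(S,.440,-.2635,175.6)
cv2.imwrite('pics/g2.png',np.hstack([cv2.resize(T['img'][180:280,290:390],(400,400),interpolation=2),cv2.resize(S['img'][120:220,270:370],(400,400),interpolation=2)])[:,:,::-1])"
```

```text
[ 0.4751327  -0.26606187  0.03376591] [-1.29614835  2.27929949  9.96054629] [ 0.13688041  0.02043586 -0.05111353] [ 1.75565325e+02  8.76622669e-02 -1.79980119e+02]
[256 160  37  17 357] z 0.044 c [ 662. -239.] sz [ 68. 120.] a 86.6 ctr [ 0.66  -0.235]
[316 167  40  20 347] z 0.044 c [ 438. -255.] sz [ 91. 117.] a 76.9 ctr [ 0.432 -0.257]
[200 277   8   9  28] z 0.039 c [604. 324.] sz [14. 31.] a 47.7 ctr [0.604 0.325]
[253 285  20   7  69] z 0.04 c [455. 291.] sz [48. 15.] a 7.7 ctr [0.455 0.29 ]
302 u 1/99% [-46.3  56.5] v [-44.   32.5]
[(-26, 57.1, -25.9), (-18, 57.2, -31.4), (-10, 57.2, -30.4), (-2, 55.3, -45.2), (6, 55.7, -47.4), (14, 56.6, -36.3), (22, 55.7, -34.8)]
```

View pics/g2.png

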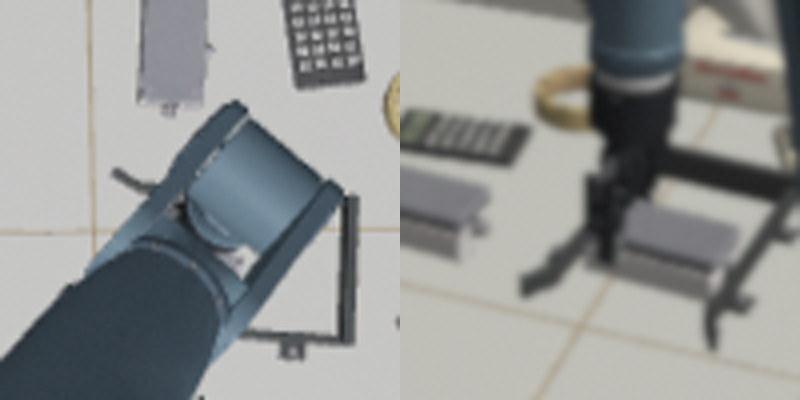

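The case is between the walls with no contact. I go a bit further in, then release and rise.

{"fn": "servo_tool", "kwargs": {"series": "1 0 -.008 0 0 0 0;1 0 -.017 0 0 0 0;1 0 -.026 0 0 0 0;1 0 -.035 0 0 0 0;1 0 -.041 0 0 0 0;1 0 -.045 0 0 0 0;1 0 -.045 0 0 0 0;-1 0 -.045 0 0 0 0;-1 0 -.045 0 0 0 0;-1 0 -.045 0 0 0 0;-1 0 -.045 0 0 0 0;-1 0 -.045 0 0 0 0"}}

```text
time_s: 13.88
eef_pos: [0.4706, -0.3099, 0.0322]
eef_rot: [-0.0, 0.038, 0.999, 0.0]
wrist_force: [-1.2, -0.1, 0.9]
opening: 1.003
grasp_force: 0.0
```

```bash
python3 -c "
from h import *
o,R=st();print(o['wrist_force'],o['opening'])
go(.45,-.16,.1,85.6)"
```

```text
[-1.2181967  -0.06958421  0.86662664] 1.0032160236782175
shift [ 0.0321  0.1479 -0.0677] turn [-1.e-02 -4.e-02  9.e+01] dist 0.166
```

{"fn": "servo_tool", "kwargs": {"series": "-1 0 0 -.035 0 0 0;-1 0 0 -.07 0 0 0;0 .01 .03 -.08 0 0 7;1 .03 .06 -.08 0 0 14;1 .03 .08 -.08 0 0 21;1 .03 .08 -.08 0 0 28;1 .03 .08 -.08 0 0 35;1 .03 .08 -.08 0 0 42;1 .03 .08 -.08 0 0 49;1 .03 .08 -.08 0 0 56;1 .03 .08 -.08 0 0 63;1 .03 .08 -.08 0 0 70"}}

```text
time_s: 14.88
eef_pos: [0.4469, -0.2279, 0.1124]
eef_rot: [-0.0, 0.607, 0.795, -0.0]
wrist_force: [0.7, 0.0, -0.5]
opening: 0.002
grasp_force: 0.0
```

```bash
python3 -c "
from h import *
o,R=st();print(o['wrist_force'],o['opening'])
S=ctrl.camera('scene');lid(S,.436,-.307,175.6);blobs(S,.038,.052,(.35,.75,-.38,.34))
T=ctrl.camera('top');lid(T,.436,-.307,175.6);blobs(T,.038,.052,(.35,.75,-.38,.34))
go(.4435,-.222,.036,85.6)"
```

```text
[ 0.67756127  0.04376056 -0.51908749] 0.0020406466851717463
286 u 1/99% [-59.8  57. ] v [-34.7  30.8]
[(-26, 56.9, -59.7), (-18, 57.8, -56.8), (-10, 58.0, -60.0), (-2, 55.8, -60.6), (6, 57.4, -59.1), (14, 56.6, -57.4), (22, 55.0, -60.6)]
[256 160  37  17 350] z 0.044 c [ 661. -238.] sz [ 72. 121.] a 84.2 ctr [ 0.66  -0.235]
[322 164  38  16 318] z 0.044 c [ 437. -306.] sz [ 71. 119.] a 87.4 ctr [ 0.429 -0.299]
[194 277  14   9  42] z 0.039 c [607. 326.] sz [24. 37.] a 73.4 ctr [0.608 0.325]
[253 285  20   7  73] z 0.04 c [455. 290.] sz [48. 13.] a 10.9 ctr [0.455 0.29 ]
47 u 1/99% [18.1 61.5] v [-28.5  32.3]
[(-26, 38.3, 18.1), (14, 59.4, 35.3), (22, 62.6, 22.7)]
[325 177  17  29 409] z 0.044 c [ 658. -241.] sz [ 64. 121.] a 85.3 ctr [ 0.658 -0.241]
[192 200   6   8  19] z 0.04 c [612. 321.] sz [36. 15.] a 26.7 ctr [0.613 0.322]
[201 237   4   6  12] z 0.04 c [462. 291.] sz [17. 11.] a 24.1 ctr [0.462 0.291]
[202 243   3   6  12] z 0.041 c [439. 286.] sz [ 9. 20.] a 89.9 ctr [0.44  0.285]
[344 248   4   7  14] z 0.043 c [ 412. -277.] sz [14. 20.] a 51.8 ctr [ 0.413 -0.28 ]
[351 249   9  13  59] z 0.044 c [ 397. -323.] sz [30. 51.] a 75.8 ctr [ 0.391 -0.324]
shift [ 0.0066 -0.0017  0.0763] turn [-1.000e-02 -1.000e-02  1.993e+01] dist 0.077
```

{"fn": "servo_tool", "kwargs": {"series": "1 .006 -.001 0 0 0 7;1 .006 -.001 .01 0 0 14;1 .006 -.001 .03 0 0 20;1 .006 -.001 .055 0 0 20;1 .006 -.001 .07 0 0 20;1 .006 -.001 .076 0 0 20;1 .006 -.001 .076 0 0 20"}}

```text
time_s: 15.57
eef_pos: [0.4434, -0.2217, 0.035]
eef_rot: [-0.002, 0.733, 0.68, -0.0]
wrist_force: [-0.4, -0.3, 0.4]
opening: -0.002
grasp_force: 0.0
```

{"fn": "servo_tool", "kwargs": {"series": "1 -.01 0 0 0 0 0;1 -.02 0 0 0 0 0;1 -.03 0 0 0 0 0;1 -.04 0 0 0 0 0;1 -.05 0 0 0 0 0;1 -.06 0 0 0 0 0;1 -.065 0 0 0 0 0;1 -.065 0 0 0 0 0"}}

```text
time_s: 16.23
eef_pos: [0.4394, -0.2891, 0.0367]
eef_rot: [0.001, 0.734, 0.679, -0.0]
wrist_force: [0.8, -0.2, -0.9]
opening: 0.001
grasp_force: 0.0
```

```bash
python3 -c "
from h import *
o,R=st();print(o['wrist_force'],o['opening'])
S=ctrl.camera('scene');blobs(S,.038,.052,(.35,.48,-.42,-.2));go(.438,-.298,.036,85.6)"
```

```text
[ 0.82133361 -0.17885308 -0.9106598 ] 0.0006755186836599334
[344 163   6   5  14] z 0.044 c [ 431. -346.] sz [32. 12.] a 79.5 ctr [ 0.43  -0.348]
[334 166  28  11 135] z 0.044 c [ 402. -308.] sz [106.  50.] a 49.7 ctr [ 0.402 -0.313]
shift [-0.0096 -0.0006  0.0005] turn [ 0.02  0.06 -0.05] dist 0.01
```

{"fn": "servo_tool", "kwargs": {"series": "1 -.006 0 0 0 0 0;1 -.012 0 0 0 0 0;1 -.017 0 0 0 0 0;1 -.02 0 0 0 0 0;1 -.022 0 0 0 0 0;1 -.024 0 0 0 0 0"}}

```text
time_s: 16.78
eef_pos: [0.4374, -0.3113, 0.0362]
eef_rot: [-0.0, 0.734, 0.679, 0.0]
wrist_force: [0.0, 2.7, -0.7]
opening: -0.001
grasp_force: 1.2
```

{"fn": "servo_tool", "kwargs": {"series": "1 -.001 0 0 0 0 0;1 -.002 0 0 0 0 0;1 -.003 0 0 0 0 0;1 -.004 0 0 0 0 0"}}

```text
time_s: 17.12
eef_pos: [0.4372, -0.3151, 0.0364]
eef_rot: [-0.0, 0.734, 0.68, -0.0]
wrist_force: [-0.1, 1.2, -1.0]
opening: 0.0
grasp_force: 1.1
```

{"fn": "servo_tool", "kwargs": {"series": "1 -.001 0 0 0 0 0;1 -.002 0 0 0 0 0;1 -.003 0 0 0 0 0;1 -.004 0 0 0 0 0"}}

```text
time_s: 17.45
eef_pos: [0.437, -0.3193, 0.0364]
eef_rot: [-0.0, 0.734, 0.679, 0.0]
wrist_force: [0.4, 1.9, -1.0]
opening: -0.001
grasp_force: 1.1
```

{"fn": "servo_tool", "kwargs": {"series": "1 -.001 0 0 0 0 0;1 -.002 0 0 0 0 0;1 -.003 0 0 0 0 0;1 -.004 0 0 0 0 0"}}

```text
time_s: 17.78
eef_pos: [0.4368, -0.3212, 0.0365]
eef_rot: [-0.002, 0.734, 0.679, 0.001]
wrist_force: [0.9, 12.6, 6.1]
opening: 0.002
grasp_force: 6.3
```

{"fn": "servo_tool", "kwargs": {"series": "1 -.001 0 0 0 0 0;1 -.002 0 0 0 0 0;1 -.003 0 0 0 0 0;1 -.004 0 0 0 0 0"}}

```text
time_s: 18.12
eef_pos: [0.4364, -0.3248, 0.0364]
eef_rot: [-0.002, 0.734, 0.68, 0.001]
wrist_force: [1.3, 12.5, 6.4]
opening: -0.0
grasp_force: 6.3
```

```bash
python3 -c "
from h import *
S=ctrl.camera('scene');blobs(S,.038,.052,(.35,.48,-.42,-.2))
cv2.imwrite('pics/k.png',cv2.resize(S['img'][130:220,300:400],(667,600),interpolation=2)[:,:,::-1])"
```

```text
[348 159   6   4  14] z 0.044 c [ 428. -384.] sz [31. 10.] a 70.4 ctr [ 0.426 -0.386]
[332 161  34  11 143] z 0.044 c [ 414. -345.] sz [119.  60.] a 31.6 ctr [ 0.405 -0.347]
```

View pics/k.png

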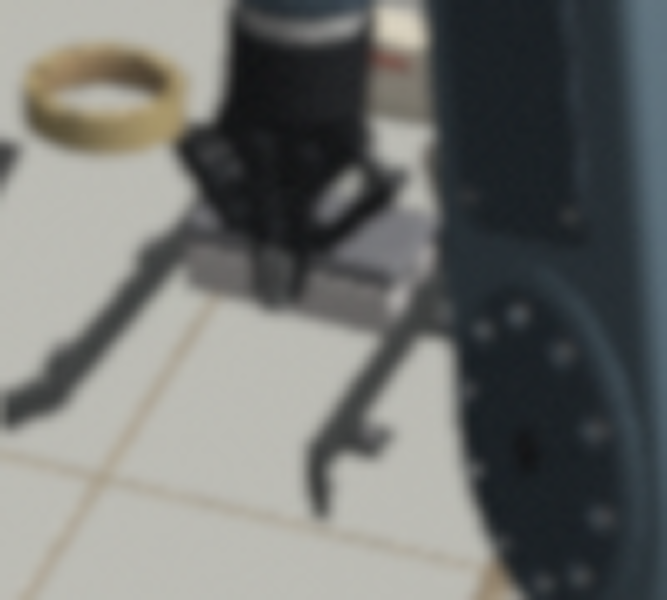

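The pusher at (275,270) meets the middle of the trailing face and the stud is sliding in. I carry on.

{"fn": "servo_tool", "kwargs": {"series": "1 -.001 0 0 0 0 0;1 -.002 0 0 0 0 0;1 -.003 0 0 0 0 0;1 -.004 0 0 0 0 0;1 -.005 0 0 0 0 0;1 -.006 0 0 0 0 0"}}

```text
time_s: 18.67
eef_pos: [0.4359, -0.3307, 0.0364]
eef_rot: [-0.002, 0.734, 0.68, 0.001]
wrist_force: [1.5, 13.4, 6.6]
opening: -0.002
grasp_force: 6.4
```

{"fn": "servo_tool", "kwargs": {"series": "1 -.001 0 0 0 0 0;1 -.002 0 0 0 0 0;1 -.002 0 0 0 0 0"}}

```text
time_s: 18.92
eef_pos: [0.436, -0.3315, 0.0364]
eef_rot: [-0.003, 0.734, 0.68, 0.002]
wrist_force: [2.2, 17.9, 9.5]
opening: -0.003
grasp_force: 9.0
```

{"fn": "servo_tool", "kwargs": {"series": "1 -.001 0 0 0 0 0;1 -.002 0 0 0 0 0;1 -.002 0 0 0 0 0"}}

```text
time_s: 19.17
eef_pos: [0.436, -0.3316, 0.0365]
eef_rot: [-0.004, 0.734, 0.68, 0.003]
wrist_force: [3.3, 25.8, 15.5]
opening: 0.0
grasp_force: 13.0
```

{"fn": "servo_tool", "kwargs": {"series": "1 -.001 0 0 0 0 0;1 -.0015 0 0 0 0 0;1 -.0015 0 0 0 0 0"}}

```text
time_s: 19.42
eef_pos: [0.4359, -0.3316, 0.0365]
eef_rot: [-0.005, 0.733, 0.68, 0.004]
wrist_force: [3.6, 31.9, 19.4]
opening: -0.003
grasp_force: 15.9
```

{"fn": "servo_tool", "kwargs": {"series": "1 .006 0 0 0 0 0;1 .02 0 0 0 0 0;-1 .035 0 0 0 0 0;-1 .035 0 -.035 0 0 0;-1 .035 0 -.07 0 0 0;-1 .035 0 -.1 0 0 0;-1 .035 0 -.12 0 0 0;-1 .035 0 -.12 0 0 0"}}

```text
time_s: 20.08
eef_pos: [0.4405, -0.3057, 0.1618]
eef_rot: [0.005, 0.734, 0.68, -0.0]
wrist_force: [1.1, -0.4, -0.3]
opening: 0.846
grasp_force: 0.0
```

```bash
python3 -c "
from h import *
S=ctrl.camera('scene');blobs(S,.038,.052,(.35,.75,-.42,.1))
T=ctrl.camera('top');blobs(T,.038,.052,(.35,.75,-.42,.1))
P=.035
lid(S,.660,-.240,175.5);lid(T,.660,-.240,175.5)
a=np.radians(175.5);x,y=.660-P*np.cos(a),-.240-P*np.sin(a);print(x,y)
go(x,y,.16,175.5)"
```

```text
[329 154  37  17 342] z 0.044 c [ 432. -370.] sz [ 74. 120.] a 79.9 ctr [ 0.431 -0.368]
[256 160  37  16 351] z 0.044 c [ 662. -237.] sz [ 67. 122.] a 86.6 ctr [ 0.66  -0.235]
[325 177  17  29 405] z 0.045 c [ 659. -241.] sz [ 64. 121.] a 85.5 ctr [ 0.658 -0.24 ]
[360 249  13  13  69] z 0.045 c [ 398. -356.] sz [25. 62.] a 44.1 ctr [ 0.401 -0.363]
321 u 1/99% [-59.8  56.8] v [-34.7  29.9]
[(-26, 57.2, -59.9), (-18, 56.8, -59.1), (-10, 53.6, -58.1), (-2, 57.5, -60.0), (6, 58.9, -61.1), (14, 54.3, -57.7), (22, 56.6, -63.3)]
297 u 1/99% [-56.4  60.5] v [-30.6  31.6]
[(-26, 58.8, -46.7), (-18, 58.9, -54.9), (-10, 61.2, -55.1), (-2, 61.5, -52.2), (6, 61.4, -57.4), (14, 60.4, -56.4), (22, 59.5, -58.3)]
0.6948921066806595 -0.24274606835047458
shift [ 0.0805  0.2509 -0.0025] turn [-1.000e-02  1.600e-01 -8.989e+01] dist 0.264
```

Case 1 is at (0.432, -0.370), as expected. Now case 2.

{"fn": "servo_tool", "kwargs": {"series": "-1 .08 .251 0 0 0 -90;-1 .08 .251 0 0 0 -90;-1 .08 .251 0 0 0 -90;-1 .08 .251 0 0 0 -90;-1 .08 .251 0 0 0 -90;-1 .08 .251 0 0 0 -90;-1 .08 .251 0 0 0 -90;-1 .08 .251 0 0 0 -90;-1 .08 .251 0 0 0 -90;-1 .08 .251 0 0 0 -90;-1 .08 .251 0 0 0 -90;-1 .08 .251 0 0 0 -90"}}

```text
time_s: 21.18
eef_pos: [0.6934, -0.2424, 0.1531]
eef_rot: [-0.002, 0.071, 0.997, 0.001]
wrist_force: [0.4, -0.3, -1.3]
opening: 0.998
grasp_force: 0.0
```

```bash
python3 -c "
from h import *
S=ctrl.camera('scene');blobs(S,.038,.052,(.55,.75,-.42,.1));lid(S,.660,-.240,175.5)
go(.695,-.242,.032,175.5)"
```

```text
[256 160  37  17 349] z 0.044 c [ 662. -238.] sz [ 70. 119.] a 86.1 ctr [ 0.66  -0.235]
312 u 1/99% [-58.4  56. ] v [-34.4  30.9]
[(-26, 54.8, -58.0), (-18, 57.3, -59.9), (-10, 55.9, -58.4), (-2, 54.8, -56.3), (6, 57.9, -58.4), (14, 54.1, -60.0), (22, 55.0, -58.6)]
shift [-0.0021  0.0006  0.1212] turn [ 0.08 -0.23 -3.18] dist 0.121
```

{"fn": "servo_tool", "kwargs": {"series": "-1 -.002 0 .035 0 0 -3;-1 -.002 0 .07 0 0 -3;-1 -.002 0 .1 0 0 -3;-1 -.002 0 .115 0 0 -3;-1 -.002 0 .121 0 0 -3;-1 -.002 0 .121 0 0 -3;0 -.002 0 .121 0 0 -3;1 -.002 0 .121 0 0 -3;1 -.002 0 .121 0 0 -3;1 -.002 0 .121 0 0 -3;1 -.002 0 .121 0 0 -3;1 -.002 0 .121 0 0 -3"}}

```text
time_s: 22.23
eef_pos: [0.6983, -0.2444, 0.0384]
eef_rot: [0.002, 0.048, 0.999, -0.001]
wrist_force: [1.3, 1.2, 5.6]
opening: 0.739
grasp_force: 69.2
```

{"fn": "servo_tool", "kwargs": {"series": "1 0 .006 -.001 0 0 0;1 0 .02 -.001 0 0 0;1 0 .035 -.001 0 0 0;1 0 .05 -.001 0 0 0;1 0 .067 -.001 0 0 0;1 .004 .084 -.001 0 0 0;1 .01 .101 -.001 0 0 0;1 .02 .118 -.001 0 0 0;1 .032 .134 -.001 0 0 0;1 .045 .145 -.001 0 0 0;1 .055 .15 -.001 0 0 0;1 .06 .15 -.001 0 0 0"}}

```text
time_s: 23.23
eef_pos: [0.6522, -0.0867, 0.0385]
eef_rot: [0.002, 0.047, 0.999, -0.0]
wrist_force: [5.7, 0.0, 2.7]
opening: 0.738
grasp_force: 68.8
```

```bash
python3 -c "
from h import *
o,R=st();print(o['wrist_force'],o['opening'],o['grasp_force'],o['eef_pos'])
T=ctrl.camera('top');S=ctrl.camera('scene');blobs(S,.038,.052,(.35,.75,-.42,.1));blobs(T,.038,.052,(.35,.75,-.42,.1))
go(.468,-.05,.033,175.5)"
```

```text
[5.66267339 0.03704592 2.69538154] 0.7379495209539054 68.83453488349915 [ 0.65219169 -0.08667216  0.03845629]
[329 154  37  17 341] z 0.044 c [ 433. -373.] sz [ 70. 120.] a 85.0 ctr [ 0.431 -0.369]
[247 183  41  22 434] z 0.044 c [615. -77.] sz [ 87. 119.] a 82.6 ctr [ 0.609 -0.079]
[298 197   7   3  14] z 0.044 c [ 629. -109.] sz [24. 10.] a 84.0 ctr [ 0.63 -0.11]
[360 232  19  31 443] z 0.045 c [ 428. -377.] sz [ 71. 119.] a 84.9 ctr [ 0.428 -0.374]
shift [0.1862 0.0194 0.005 ] turn [ 0.04  0.14 -0.89] dist 0.187
```

{"fn": "servo_tool", "kwargs": {"series": "1 .008 .001 0 0 0 0;1 .022 .002 0 0 0 0;1 .04 .004 0 0 0 0;1 .06 .006 0 0 0 0;1 .08 .008 0 0 0 0;1 .1 .01 0 0 0 0;1 .12 .012 0 0 0 0;1 .14 .014 0 0 0 0;1 .16 .016 0 0 0 0;1 .175 .018 0 0 0 0;1 .183 .019 0 0 0 0;1 .186 .019 0 0 0 0"}}

```text
time_s: 24.33
eef_pos: [0.4694, -0.0521, 0.0384]
eef_rot: [0.003, 0.048, 0.999, -0.001]
wrist_force: [6.0, -0.7, 6.6]
opening: 0.739
grasp_force: 69.3
```

```bash
python3 -c "
from h import *
o,R=st();print(o['wrist_force'],o['opening'],o['grasp_force'],o['eef_pos'])
go(.471,.147,.0385,100)"
```

```text
[ 5.95439661 -0.69380059  6.63932222] 0.7385600250883205 69.33763146400452 [ 0.46942525 -0.05213111  0.03841806]
shift [ 0.0174  0.1984 -0.0004] turn [ 0.18  0.36 74.53] dist 0.199
```

{"fn": "servo_tool", "kwargs": {"series": "1 .002 .01 0 0 0 3;1 .003 .025 0 0 0 9;1 .005 .045 0 0 0 15;1 .006 .065 0 0 0 22;1 .008 .085 0 0 0 29;1 .01 .105 0 0 0 36;1 .011 .125 0 0 0 43;1 .013 .145 0 0 0 50;1 .015 .165 0 0 0 57;1 .016 .18 0 0 0 64;1 .017 .192 0 0 0 71;1 .017 .198 0 0 0 74.5"}}

```text
time_s: 25.33
eef_pos: [0.4701, 0.1466, 0.0384]
eef_rot: [0.001, 0.643, 0.765, -0.001]
wrist_force: [-4.0, -13.0, 21.8]
opening: 0.742
grasp_force: 71.2
```

```bash
python3 -c "
from h import *
o,R=st();print(o['wrist_force'],o['opening'],o['grasp_force'],o['eef_pos'])
S=ctrl.camera('scene');blobs(S,.038,.052,(.35,.75,-.42,.34));lid(S,.471+.0061,.147+.0345*0+.035,100)
cv2.imwrite('pics/l.png',cv2.resize(S['img'][225:325,220:320],(500,500),interpolation=2)[:,:,::-1])
go(.468,.1865,.0385,100)"
```

```text
[ -4.00505255 -13.01765519  21.81601608] 0.7418764899178423 71.24893426895142 [0.47007499 0.14655117 0.03835567]
[329 154  37  17 343] z 0.044 c [ 434. -372.] sz [ 68. 122.] a 85.7 ctr [ 0.431 -0.369]
[260 242  37  36 816] z 0.045 c [468. 183.] sz [ 88. 125.] a 2.8 ctr [0.463 0.187]
[198 277  10   4  20] z 0.039 c [610. 321.] sz [23. 13.] a 16.5 ctr [0.612 0.321]
[201 281   8   5  19] z 0.039 c [596. 332.] sz [19. 12.] a 54.5 ctr [0.597 0.333]
[253 285  20   7  65] z 0.04 c [455. 290.] sz [48. 14.] a 12.5 ctr [0.455 0.29 ]
759 u 1/99% [-53.7  62.3] v [-20.7  45.5]
[(-18, 62.2, -56.0), (-10, 62.6, -56.2), (-2, 62.3, -55.0), (6, 63.6, -53.4), (14, 64.3, -55.7), (22, 64.4, -58.9)]
shift [ 0.039   0.0044 -0.0002] turn [ 0.06  0.14 -0.24] dist 0.039
```

{"fn": "servo_tool", "kwargs": {"series": "1 .003 0 0 0 0 0;1 .008 .001 0 0 0 0;1 .013 .001 0 0 0 0;1 .017 .002 0 0 0 0;1 .02 .002 0 0 0 0;1 .023 .002 0 0 0 0;1 .025 .003 0 0 0 0;1 .027 .003 0 0 0 0;1 .029 .003 0 0 0 0;1 .031 .003 0 0 0 0;1 .033 .003 0 0 0 0;1 .034 .003 0 0 0 0"}}

```text
time_s: 26.38
eef_pos: [0.4685, 0.1788, 0.0384]
eef_rot: [0.003, 0.642, 0.767, -0.0]
wrist_force: [2.2, -16.4, 16.1]
opening: 0.738
grasp_force: 70.5
```

{"fn": "servo_tool", "kwargs": {"series": "1 .001 0 0 0 0 0;1 .002 0 0 0 0 0;1 .003 0 0 0 0 0;1 .003 0 0 0 0 0"}}

```text
time_s: 26.72
eef_pos: [0.468, 0.1816, 0.0385]
eef_rot: [0.003, 0.642, 0.767, -0.0]
wrist_force: [2.3, -14.3, 16.3]
opening: 0.738
grasp_force: 70.5
```

{"fn": "servo_tool", "kwargs": {"series": "1 .001 0 0 0 0 0;1 .002 0 0 0 0 0;1 .002 0 0 0 0 0"}}

```text
time_s: 26.97
eef_pos: [0.4675, 0.1835, 0.0384]
eef_rot: [0.003, 0.642, 0.767, -0.001]
wrist_force: [1.4, -16.2, 16.3]
opening: 0.735
grasp_force: 70.5
```

{"fn": "servo_tool", "kwargs": {"series": "1 .001 0 0 0 0 0;1 .002 0 0 0 0 0;1 .002 0 0 0 0 0"}}

```text
time_s: 27.22
eef_pos: [0.4672, 0.1855, 0.0384]
eef_rot: [0.003, 0.642, 0.767, -0.001]
wrist_force: [1.2, -16.4, 16.4]
opening: 0.738
grasp_force: 70.5
```

{"fn": "servo_tool", "kwargs": {"series": "1 .001 0 0 0 0 0;1 .001 0 0 0 0 0;1 .001 0 0 0 0 0"}}

```text
time_s: 27.47
eef_pos: [0.467, 0.1864, 0.0384]
eef_rot: [0.003, 0.642, 0.767, -0.001]
wrist_force: [1.3, -16.3, 16.1]
opening: 0.739
grasp_force: 70.5
```

{"fn": "servo_tool", "kwargs": {"series": "1 .001 0 0 0 0 0;1 .001 0 0 0 0 0;1 .001 0 0 0 0 0"}}

```text
time_s: 27.72
eef_pos: [0.4669, 0.1872, 0.0384]
eef_rot: [0.003, 0.642, 0.767, -0.001]
wrist_force: [1.5, -17.4, 17.1]
opening: 0.737
grasp_force: 70.6
```

{"fn": "servo_tool", "kwargs": {"series": "1 .001 0 0 0 0 0;1 .001 0 0 0 0 0;1 .001 0 0 0 0 0"}}

```text
time_s: 27.97
eef_pos: [0.4669, 0.1873, 0.0384]
eef_rot: [0.003, 0.642, 0.767, -0.001]
wrist_force: [2.2, -22.7, 17.7]
opening: 0.74
grasp_force: 70.7
```

{"fn": "servo_tool", "kwargs": {"series": "1 .001 0 0 0 0 0;1 .001 0 0 0 0 0;1 .001 0 0 0 0 0"}}

```text
time_s: 28.22
eef_pos: [0.4668, 0.1873, 0.0384]
eef_rot: [0.004, 0.642, 0.767, -0.002]
wrist_force: [1.8, -27.9, 17.2]
opening: 0.736
grasp_force: 70.7
```

{"fn": "servo_tool", "kwargs": {"series": "1 .001 0 0 0 0 0;1 .001 0 0 0 0 0;1 .001 0 0 0 0 0"}}

```text
time_s: 28.47
eef_pos: [0.4668, 0.1874, 0.0384]
eef_rot: [0.004, 0.642, 0.767, -0.002]
wrist_force: [2.4, -33.5, 17.5]
opening: 0.737
grasp_force: 70.8
```

{"fn": "servo_tool", "kwargs": {"series": "1 -.005 0 0 0 0 0;1 -.015 0 0 0 0 0;1 -.03 0 0 0 0 0;1 -.045 0 0 0 0 0;1 -.058 0 0 0 0 0;1 -.064 0 0 0 0 0;1 -.064 0 0 0 0 0"}}

```text
time_s: 29.05
eef_pos: [0.4773, 0.1298, 0.0385]
eef_rot: [0.001, 0.643, 0.766, 0.002]
wrist_force: [0.5, 0.9, 15.1]
opening: 0.738
grasp_force: 70.3
```

```bash
python3 -c "
from h import *
o,R=st();print(o['wrist_force'],o['opening'],o['grasp_force'])
S=ctrl.camera('scene')
cv2.imwrite('pics/m.png',cv2.resize(S['img'][205:325,220:340],(600,600),interpolation=2)[:,:,::-1])
go(.490,-.102,.0385,175.6)"
```

```text
[ 0.45452051  0.88238282 15.10025198] 0.7383551303854596 70.31599760055542
shift [-2.305e-01 -2.760e-02 -2.000e-04] turn [  0.19   0.13 -75.63] dist 0.232
```

View pics/m.png

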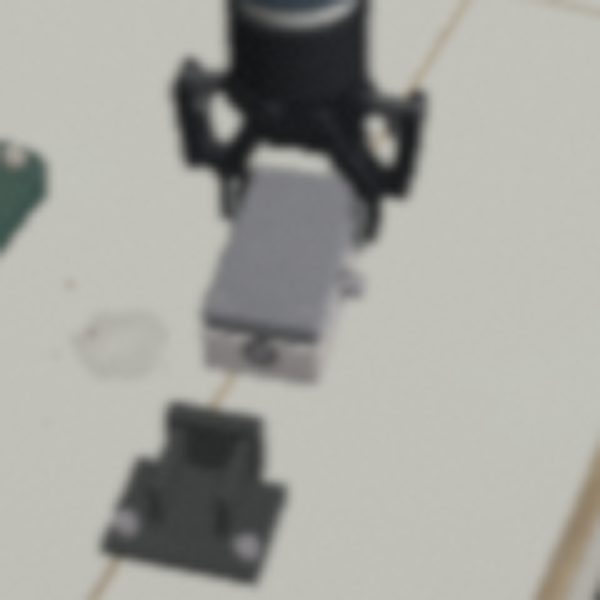

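The end stud is flush, a dark disc at (262,350). The force record also rose to a hard stop after about 12 mm. On to the dock.

{"fn": "servo_tool", "kwargs": {"series": "1 -.01 -.001 0 0 0 -3;1 -.025 -.003 0 0 0 -9;1 -.048 -.006 0 0 0 -15;1 -.072 -.009 0 0 0 -22;1 -.096 -.012 0 0 0 -29;1 -.12 -.015 0 0 0 -36;1 -.144 -.018 0 0 0 -43;1 -.168 -.02 0 0 0 -50;1 -.192 -.023 0 0 0 -57;1 -.21 -.025 0 0 0 -64;1 -.225 -.027 0 0 0 -71;1 -.23 -.0275 0 0 0 -75.5"}}

```text
time_s: 30.1
eef_pos: [0.4894, -0.1024, 0.0384]
eef_rot: [0.001, 0.037, 0.999, 0.0]
wrist_force: [-3.3, 8.6, 23.2]
opening: 0.74
grasp_force: 71.2
```

```bash
python3 -c "
from h import *
o,R=st();print(o['wrist_force'],o['opening'],o['grasp_force'],o['eef_pos'],R.as_euler('ZYX',degrees=True)[0])
S=ctrl.camera('scene');lid(S,.453,-.099,175.6);blobs(S,.038,.052,(.35,.75,-.42,.34))
go(.490,-.102,.0385,175.6)"
```

```text
[-3.26175333  8.64335246 23.18676833] 0.7403593326165947 71.2265932559967 [ 0.48944925 -0.10235369  0.03837378] 175.7961870605906
392 u 1/99% [-41.7  58.3] v [-43.9  32.5]
[(-26, 59.3, -28.1), (-18, 57.2, -29.3), (-10, 57.2, -34.0), (-2, 57.2, -37.2), (6, 58.3, -39.1), (14, 58.4, -41.8), (22, 57.8, -42.1)]
[329 154  37  18 338] z 0.044 c [ 432. -373.] sz [ 69. 120.] a 85.5 ctr [ 0.43  -0.368]
[295 191  43  23 439] z 0.044 c [453. -92.] sz [ 84. 117.] a 84.8 ctr [ 0.444 -0.095]
[193 277   5   6  12] z 0.039 c [625. 332.] sz [10. 15.] a 32.3 ctr [0.625 0.332]
[199 277  10   9  36] z 0.039 c [606. 324.] sz [19. 29.] a 51.2 ctr [0.604 0.325]
[253 285  20   7  69] z 0.04 c [455. 290.] sz [48. 12.] a 8.4 ctr [0.454 0.29 ]
shift [-0.0004  0.0009 -0.0001] turn [-0.02  0.11  0.41] dist 0.001
```

{"fn": "servo_tool", "kwargs": {"series": "1 0 -.006 0 0 0 0;1 0 -.016 0 0 0 0;1 0 -.028 0 0 0 0;1 0 -.04 0 0 0 0;1 0 -.052 0 0 0 0;1 0 -.064 0 0 0 0;1 0 -.076 0 0 0 0;1 0 -.088 0 0 0 0;1 0 -.098 0 0 0 0;1 0 -.106 0 0 0 0;1 0 -.11 0 0 0 0;1 0 -.11 0 0 0 0"}}

```text
time_s: 31.15
eef_pos: [0.4813, -0.2111, 0.0384]
eef_rot: [0.001, 0.039, 0.999, 0.0]
wrist_force: [-1.4, 5.0, 17.1]
opening: 0.738
grasp_force: 70.6
```

{"fn": "servo_tool", "kwargs": {"series": "1 0 -.006 0 0 0 0;1 0 -.014 0 0 0 0;1 0 -.022 0 0 0 0;1 0 -.03 0 0 0 0;1 0 -.036 0 0 0 0;1 0 -.04 0 0 0 0;1 0 -.04 0 0 0 0;-1 0 -.04 0 0 0 0;-1 0 -.04 0 0 0 0;-1 0 -.04 0 0 0 0;-1 0 -.04 0 0 0 0;-1 0 -.04 0 0 0 0"}}

```text
time_s: 32.15
eef_pos: [0.4767, -0.2508, 0.036]
eef_rot: [-0.0, 0.039, 0.999, 0.0]
wrist_force: [0.5, 1.2, 1.0]
opening: 0.999
grasp_force: 0.0
```

```bash
python3 -c "
from h import *
o,R=st();print(o['wrist_force'],o['opening'],o['eef_pos'],R.as_euler('ZYX',degrees=True)[0])
S=ctrl.camera('scene');lid(S,.442,-.249,175.6)
go(.449,-.160,.115,85.6)"
```

```text
[0.48821601 1.24635145 0.95629059] 0.998502291075641 [ 0.47666545 -0.25084884  0.03599327] 175.54535589075775
319 u 1/99% [-42.2  58.5] v [-44.5  43.5]
[(-26, 57.0, -30.6), (-18, 57.2, -34.1), (-10, 59.0, -36.0), (-2, 60.5, -59.3), (6, 59.0, -41.0), (14, 57.5, -41.1), (22, 58.5, -39.3)]
shift [ 0.0348  0.0886 -0.0788] turn [-1.000e-02 -5.000e-02  8.994e+01] dist 0.124
```

{"fn": "servo_tool", "kwargs": {"series": "-1 0 0 -.035 0 0 0;-1 0 0 -.07 0 0 0;0 .01 .03 -.079 0 0 7;1 .035 .06 -.079 0 0 14;1 .035 .088 -.079 0 0 21;1 .035 .088 -.079 0 0 28;1 .035 .088 -.079 0 0 35;1 .035 .088 -.079 0 0 42;1 .035 .088 -.079 0 0 49;1 .035 .088 -.079 0 0 56;1 .035 .088 -.079 0 0 63;1 .035 .088 -.079 0 0 70"}}

```text
time_s: 33.2
eef_pos: [0.4489, -0.1607, 0.1153]
eef_rot: [-0.0, 0.607, 0.794, -0.0]
wrist_force: [-0.2, 0.9, 1.2]
opening: 0.002
grasp_force: 0.0
```

```bash
python3 -c "
from h import *
o,R=st();print(o['opening'])
S=ctrl.camera('scene');lid(S,.442,-.249,175.6);blobs(S,.038,.052,(.35,.75,-.42,.0))
go(.448,-.163,.036,85.6)"
```

```text
0.002488879566518196
296 u 1/99% [-58.8  58.3] v [-36.4  29.8]
[(-26, 57.9, -58.8), (-18, 58.9, -58.3), (-10, 56.1, -58.5), (-2, 59.3, -58.8), (6, 57.1, -59.1), (14, 59.3, -59.5), (22, 58.0, -25.8)]
[331 155   8   9  22] z 0.045 c [ 480. -373.] sz [65.  9.] a 82.1 ctr [ 0.48  -0.366]
[340 157  26  14 220] z 0.044 c [ 410. -371.] sz [69. 77.] a 85.0 ctr [ 0.409 -0.366]
[315 172  39  17 330] z 0.044 c [ 442. -247.] sz [ 70. 119.] a 87.5 ctr [ 0.432 -0.241]
shift [-0.002  -0.0014  0.0793] turn [-0.02 -0.02 19.17] dist 0.079
```

{"fn": "servo_tool", "kwargs": {"series": "1 -.002 -.001 0 0 0 7;1 -.002 -.001 .01 0 0 14;1 -.002 -.001 .03 0 0 19;1 -.002 -.001 .055 0 0 19;1 -.002 -.001 .07 0 0 19;1 -.002 -.001 .079 0 0 19;1 -.002 -.001 .079 0 0 19"}}

```text
time_s: 33.83
eef_pos: [0.4472, -0.1621, 0.0345]
eef_rot: [-0.002, 0.728, 0.686, -0.0]
wrist_force: [-0.4, 0.4, -1.5]
opening: -0.004
grasp_force: 0.0
```

{"fn": "servo_tool", "kwargs": {"series": "1 -.012 0 0 0 0 0;1 -.024 0 0 0 0 0;1 -.032 0 0 0 0 0;1 -.04 0 0 0 0 0;1 -.048 0 0 0 0 0;1 -.056 0 0 0 0 0;1 -.064 0 0 0 0 0;1 -.071 0 0 0 0 0;1 -.077 0 0 0 0 0;1 -.081 0 0 0 0 0;1 -.084 0 0 0 0 0;1 -.084 0 0 0 0 0"}}

```text
time_s: 34.83
eef_pos: [0.4435, -0.2476, 0.0364]
eef_rot: [0.0, 0.728, 0.685, -0.0]
wrist_force: [-0.4, -0.4, 0.2]
opening: 0.0
grasp_force: 0.0
```

{"fn": "servo_tool", "kwargs": {"series": "1 -.001 0 0 0 0 0;1 -.002 0 0 0 0 0;1 -.003 0 0 0 0 0;1 -.004 0 0 0 0 0;1 -.005 0 0 0 0 0;1 -.006 0 0 0 0 0"}}

```text
time_s: 35.33
eef_pos: [0.4431, -0.2527, 0.0363]
eef_rot: [-0.0, 0.728, 0.686, -0.0]
wrist_force: [-0.2, 2.9, 0.8]
opening: -0.002
grasp_force: 1.5
```

{"fn": "servo_tool", "kwargs": {"series": "1 -.001 0 0 0 0 0;1 -.002 0 0 0 0 0;1 -.003 0 0 0 0 0;1 -.004 0 0 0 0 0;1 -.005 0 0 0 0 0;1 -.006 0 0 0 0 0"}}

```text
time_s: 35.83
eef_pos: [0.4428, -0.2573, 0.0364]
eef_rot: [-0.001, 0.728, 0.685, 0.001]
wrist_force: [1.7, 11.4, 6.5]
opening: -0.001
grasp_force: 5.9
```

{"fn": "servo_tool", "kwargs": {"series": "1 -.001 0 0 0 0 0;1 -.002 0 0 0 0 0;1 -.003 0 0 0 0 0;1 -.004 0 0 0 0 0"}}

```text
time_s: 36.17
eef_pos: [0.4425, -0.2608, 0.0364]
eef_rot: [-0.002, 0.728, 0.685, 0.001]
wrist_force: [1.1, 11.5, 7.3]
opening: 0.001
grasp_force: 6.0
```

```bash
python3 -c "
from h import *
o,R=st();print(o['wrist_force'],o['torque'])
S=ctrl.camera('scene');lid(S,.437,-.310,175.6);lid(S,.432,-.371,175.6);blobs(S,.038,.052,(.35,.5,-.42,.0))
T=ctrl.camera('top');lid(T,.432,-.371,175.6)"
```

```text
[ 1.12430305 11.46336722  7.31418408] [ 1.70558707 -0.21986449  0.02524642]
153 u 1/99% [-58.1  58.5] v [-40.7  47.5]
[(-26, 58.1, -59.8), (-18, 58.2, 26.7), (-10, 51.5, 4.3), (-2, 58.7, 0.5), (6, 53.6, -1.3), (14, 57.4, -1.3), (22, 54.1, 3.1)]
140 u 1/99% [-0.7 58.4] v [-48.5  32.7]
[(-26, 48.9, -0.2), (-18, 58.7, 1.2), (-10, 58.4, 32.8), (-2, 58.4, 24.7), (6, 53.0, 7.8), (14, 58.3, 0.9), (22, 55.9, 1.1)]
[342 158  24  23 231] z 0.044 c [ 399. -334.] sz [ 58. 138.] a 2.7 ctr [ 0.395 -0.335]
[341 164   6   8  21] z 0.044 c [ 432. -327.] sz [56. 11.] a 87.0 ctr [ 0.433 -0.324]
[321 169   9   6  17] z 0.042 c [ 486. -275.] sz [11. 34.] a 61.5 ctr [ 0.488 -0.277]
[331 175   9   5  27] z 0.045 c [ 440. -253.] sz [27. 12.] a 20.5 ctr [ 0.441 -0.252]
176 u 1/99% [-56.4  62.6] v [-24.3  36.8]
[(-26, 62.1, 46.3), (-18, 61.5, 38.0), (-10, 61.4, 25.1), (-2, 60.8, 16.9), (6, 60.1, -56.4), (14, 63.3, -56.4), (22, 62.9, -53.3)]
```

Stud sliding at about 11.5 N. I continue to the hard stop.

{"fn": "servo_tool", "kwargs": {"series": "1 -.001 0 0 0 0 0;1 -.002 0 0 0 0 0;1 -.003 0 0 0 0 0;1 -.004 0 0 0 0 0;1 -.005 0 0 0 0 0;1 -.006 0 0 0 0 0"}}

```text
time_s: 36.77
eef_pos: [0.4422, -0.2667, 0.0364]
eef_rot: [-0.002, 0.728, 0.686, 0.001]
wrist_force: [0.6, 13.4, 7.0]
opening: -0.0
grasp_force: 6.3
```

{"fn": "servo_tool", "kwargs": {"series": "1 -.001 0 0 0 0 0;1 -.002 0 0 0 0 0;1 -.002 0 0 0 0 0"}}

```text
time_s: 37.02
eef_pos: [0.4428, -0.2677, 0.0364]
eef_rot: [-0.002, 0.728, 0.685, 0.002]
wrist_force: [5.9, 16.9, 7.1]
opening: 0.005
grasp_force: 8.7
```

{"fn": "servo_tool", "kwargs": {"series": "1 -.001 0 0 0 0 0;1 -.0015 0 0 0 0 0;1 -.0015 0 0 0 0 0"}}

```text
time_s: 37.27
eef_pos: [0.4427, -0.2677, 0.0363]
eef_rot: [-0.003, 0.728, 0.685, 0.003]
wrist_force: [7.0, 22.9, 10.6]
opening: -0.0
grasp_force: 11.8
```

{"fn": "servo_tool", "kwargs": {"series": "1 -.001 0 0 0 0 0;1 -.002 0 0 0 0 0;1 -.002 0 0 0 0 0"}}

```text
time_s: 37.52
eef_pos: [0.4427, -0.2678, 0.0364]
eef_rot: [-0.004, 0.728, 0.685, 0.004]
wrist_force: [9.3, 32.7, 16.5]
opening: 0.002
grasp_force: 16.1
```

{"fn": "servo_tool", "kwargs": {"series": "1 .006 0 0 0 0 0;1 .02 0 0 0 0 0;1 .04 0 0 0 0 0;1 .04 0 -.035 0 0 0;1 .04 0 -.07 0 0 0;1 .06 .03 -.11 0 0 0;1 .1 .07 -.15 0 0 0;1 .14 .11 -.18 0 0 0;1 .18 .15 -.2 0 0 0;1 .22 .15 -.2 0 0 0;1 .25 .15 -.2 0 0 0;1 .25 .15 -.2 0 0 0"}}

```text
time_s: 38.52
eef_pos: [0.6037, -0.0419, 0.2352]
eef_rot: [0.001, 0.729, 0.685, 0.0]
wrist_force: [0.6, -0.3, -0.0]
opening: 0.002
grasp_force: 0.0
```

```bash
python3 -c "
from h import *
S=ctrl.camera('scene');T=ctrl.camera('top')
for c in(S,T): blobs(c,.038,.052,(.35,.75,-.45,.0));
for c in(S,T): lid(c,.437,-.307,175.6);lid(c,.432,-.371,175.6)
cv2.imwrite('pics/n.png',np.hstack([cv2.resize(T['img'][200:280,310:390],(400,400),interpolation=2),cv2.resize(S['img'][125:205,290:370],(400,400),interpolation=2)])[:,:,::-1])"
```

```text
[322 155  44  25 679] z 0.044 c [ 436. -341.] sz [135. 121.] a 84.7 ctr [ 0.434 -0.335]
[344 230  35  33 880] z 0.045 c [ 431. -346.] sz [137. 120.] a 85.0 ctr [ 0.43  -0.342]
419 u 1/99% [-60.3  57.2] v [-31.7  49. ]
[(-26, 55.9, -59.6), (-18, 56.1, -60.7), (-10, 55.5, -56.5), (-2, 57.0, -61.5), (6, 54.2, -56.5), (14, 57.2, -60.3), (22, 58.9, -60.3)]
387 u 1/99% [-58.7  57.5] v [-49.3  31.6]
[(-26, 57.4, -57.2), (-18, 59.2, -60.5), (-10, 58.0, -58.6), (-2, 59.2, -58.3), (6, 56.5, -55.0), (14, 53.3, -58.2), (22, 56.4, -52.5)]
413 u 1/99% [-56.3  61.6] v [-27.7  48.6]
[(-26, 58.4, -57.3), (-18, 62.1, -54.3), (-10, 61.7, -54.4), (-2, 61.5, -54.9), (6, 61.0, -55.1), (14, 60.1, -56.2), (22, 59.7, -57.1)]
436 u 1/99% [-55.3  61.4] v [-48.4  35.8]
[(-26, 62.2, -53.9), (-18, 61.6, -54.6), (-10, 57.1, -54.9), (-2, 61.0, -55.6), (6, 59.8, -52.2), (14, 59.7, -52.2), (22, 63.1, -53.2)]
```

View pics/n.png

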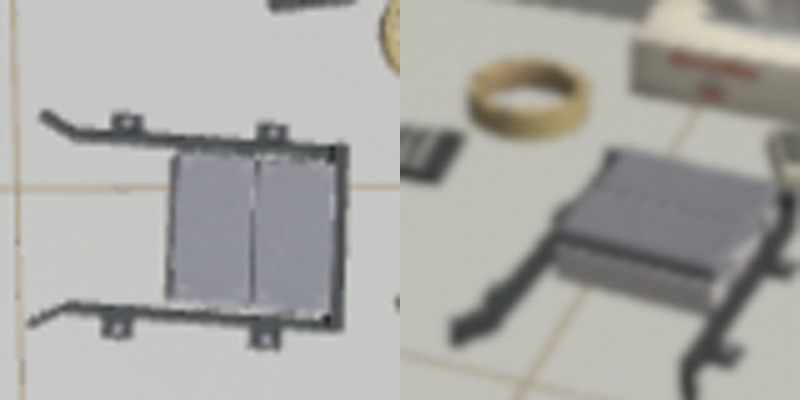

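Both cases lie across the dock with no gap at the seam (crop (253,230)), tight against the back wall at (338,240). The gripper is clear. Handing in.

```bash
python3 -c "
from bench import ctrl
print(ctrl.hand_in())"
```

```text
the job is handed in; nothing more can be done
None
```

I found two sample cases on the worktop, locked and stored both in the dock, and handed the job in. Both end studs and both side studs were pushed to a hard stop, and nothing else was moved. The hand-in returned no verdict.

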